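# Lock the sample box and take its key out

## Task

Lock the sample box: turn the key that stands in its lock clockwise until the bolt is fully out through the staple. Then turn the key back to the only position where it comes out (it is not marked: feel for it with a light upward pull), draw it out and set it down in the open steel cup, without dropping it. Never force the key, and leave the other things on the bench alone.

Things in the scene. Friction and masses are not known exactly. Their poses are not given: they have to be found in the camera images.
- lockbox: Fixed grey sample box. Origin on the bench below the lock's axis; z up. Lock housing 76 x 76 mm, top 105 mm above the bench, centred on the origin; the rest (146 mm wide in x, lid top 62 mm high) reaches to y = -203 mm. The bolt slides out of the housing's -y face, along -y, over the lid and through a steel staple on it. Contact forces between key and lock adding up to over 30 N damage it.
- keyhole (a point): Centre of the lock's round brass plug (44 mm across) in the housing's top face, 105 mm above the bench, on the vertical axis about which the key turns: clockwise from above by about 1.35 rad from its start, until it meets its stop. The key has about 0.1 rad of turning play in the plug and about 1 mm of side play.
- key: Key, 78 mm long, upright in the lock, black bow on top. Origin at the centre of the blade's foot, z along the key to the bow. Steel blade 12 (x) by 5 (y) mm, z 0 to 52. Bow 26 (x) by 9 (y) mm, z 52 to 78: grip across the 9 mm. At the start the foot is 36 mm below the lock's face, the bow 16 mm above it, and the key's x points 0.85 rad counterclockwise of the box's x.
- key_bow (a point): Middle of the key's bow on its long axis, 65 mm above the foot: where to grip.
- bolt (a joint): Travel of the bolt in m: 0 at the start, grows as it slides out; 0.012 = fully out, where the key meets a sprung stop (2 N/mm, hard after 3.5 mm more); locked from 0.011. It moves in about the last 0.9 rad of the key's clockwise turn, against 3 N of friction, and stays out when the key is turned back.
- bolt_tip (a point): Middle of the bolt's end face, 75.5 mm above the bench; the bolt is a steel bar 11 x 10 mm, at x = +26 mm in the box's frame.
- key_cup: Loose open round steel cup for the key, 72 mm across the rim, 45 mm tall, wall 4 mm, 0.5 kg. Origin at the centre of its underside, z up. Nothing else on the bench is an open cup.
- key_cup_in (a point): Centre of the cup's inner floor.
- tube_rack: Bystander: black rack 90 x 70 mm, 35 mm tall, with five capped sample tubes standing to 91 mm. Origin under its centre.
- jar: Bystander: closed white jar, 48 mm across, 60 mm tall. Origin under its centre.
- loose_tube: Bystander: capped sample tube lying on the bench, about 80 mm long, 16 mm thick. Origin at its middle, on the bench.
- marker: Bystander: marker pen lying on the bench, 133 mm long along its x, 13 mm thick. Origin at its middle, on the bench.
- label_roll: Bystander: paper ring 60 mm across, 25 mm tall. Origin under its centre.
- label_card: Bystander: small cardboard box 60 x 90 mm, 12 mm tall. Origin under its centre.
- key_bit (a point): Outer end of the bit, a 5 mm thick lug at the key's foot, z 0 to 9 mm, reaching to x = +18 mm. A hidden ward plate over it holds the key in: it lifts 3 mm anywhere, but comes out only within about 0.08 rad of one hidden angle, which differs each time and lies 0.3 to 1.15 rad clockwise of the start. Lifted 37 mm it is clear of the lock's face.

How it is judged:
On the way, in this order (a step that is already met when the one before it is completed fails the run):
1. the bolt is out to its stop, through the staple, the key still in the lock (value of joint bolt above 0.011 m and z of key in the frame of lockbox below 0.085 m), for 0.1 s.
2. the key is drawn out of the lock, the bolt still out (value of joint bolt above 0.011 m and z of key in the frame of lockbox above 0.105 m), for 0.1 s.
At the end, for the whole second after the job is handed in: The bolt is out at least 11 mm (fully out is 12 mm); the key stands or leans in the cup, its foot within 20 mm of the cup's floor, let go and at rest; the cup stands upright on the bench (value of joint bolt above 0.011 m and horizontal distance between key and key_cup_in below 0.036 m and horizontal distance between key_bow and key_cup_in below 0.06 m and z of key in the frame of key_cup_in below 0.02 m and linear speed of key below 0.02 m/s and angle between key_cup's own z axis and vertical below 0.1 rad and height (world z) of key_cup below 0.01 m); the robot touches nothing.
It fails at once if contact forces between key and lock add up to more than 30 N (contact force between key and lockbox above 30 N).
It fails at once if the key let go in the air (nothing of the gripper on it, more than 40 mm above the bench, away from the lock) (contact force between key and anything else below 0.01 N and height (world z) of key above 0.04 m and horizontal distance between key and keyhole above 0.06 m).
It fails at once if a bystander moved more than 20 mm (distance of any of tube_rack, jar, loose_tube, marker, label_roll, label_card from where it was at the start of the episode above 0.02 m).
It also fails if it takes over 72 s, if anything falls off the work surface, if the arm or the gripper's body presses on something with over 40 N, if the wrist force passes 120 N, or if a joint passes its speed limit or range.

## Robot

A 6-joint arm with a two-finger parallel gripper is mounted at the origin on the work surface. World frame = base frame: x ahead of the robot, y to its left, z up, the work surface at z = 0. Lengths are in m, angles in rad, forces in N, time in s.
With the tool pointing down it reaches from about 0.35 to 0.975 m from the base axis. Payload 7.1 kg.
Tool frame: the origin (TCP) lies midway between the tips of the shut fingers; the grasp point (between the pads) lies 19 mm behind it; z points along the fingers, x is the direction in which the jaws open and shut, and the axes are right-handed (so a half turn about z gives the same grasp; the last joint's range is limited). The gripper opens to 88 mm and grips with 3 to 60 N. Pads are 20 mm wide; open, the fingers measure 115 mm over their backs; the gripper's body (75 mm by 178 mm) begins 61 mm behind the grasp point.
Start: joints at [1.133, 0.423, 1.63, -0, 1.089, -0.019], TCP at [0.254, 0.571, 0.223] pointing down, gripper open.
Joint ranges: [-3, 3], [-0.9, 2.11], [0.09, 2.58], [-1.31, 4.45], [0.11, 2.69], [-2.54, 2.54]. Speed limits (rad/s): [2.39, 2.39, 3.01, 3.14, 3.14, 3.14].

## Interface

Orientations are given as a unit quaternion [w, x, y, z].
In Python, from workcell import ctrl gives the robot as it stands.
- The arm moves only by the shell command python3 -m inch 'ROWS' [FORCE]. ROWS is JSON, a list of rows, each an object with "dp": the shift along the tool's x, y, z in mm, a list of three; "angular": the turn, a rotation vector about the tool's x, y, z in rad, a list of three; "gripper": the closure, from 0 (fully open) to 1 (shut). A call has 1 to 12 rows; each row is the pose to reach, as a shift and turn from the pose commanded when the call began, along the tool's axes at that moment; what a row does not reach only later rows make up. A row lasts 1/8 s, in which the tool goes at most 62.5 mm and 10.7 degrees, less where a joint would pass 70% of its speed; a pose out of reach is approached as far as the arm can. A call with a gripper value outside its range is refused whole. The fingers move at their own pace and stop on an object; FORCE is the grip in N (left out, the last holds). Time passes only in rows, so rows that repeat a pose let the fingers close. It gives the time, the measured TCP pose, the force and the opening at its end, in the units of the state.
- ctrl.observe(): the state, without advancing time (a new reading comes with each control period).
- ctrl.grab_frame(name): name is "side" or "top"; returns a dict with "color" (420x560x3 uint8, red, green, blue), "K" (3x3 intrinsics, pixels), "R" (3x3) and "t" (3): a world point X has camera coordinates R X + t. Camera axes: x right, y down, z forward; pixel columns grow to the right and rows downward; lengths in m; the calibration is good to about 2 mm. A picture is of the moment at which its call begins. There is no depth.
- ctrl.hand_in(): hands the job in, once; it reports no verdict.
Trained networks look in the newest picture that a camera, given by its name, has taken for a name from the list of things; names that differ only in an ending like _2 or _b are one class to them, and where a whole thing is asked for, a point or a joint stands for the part that bears it (a point fixed in the world has none). Each returns a list of dicts, best first, with "p" (0 to 1); they miss things now and then, are a little off and sometimes report something else, mostly with a low value. They report only what shows in the picture. A call takes as long as a camera call.
- ctrl.look_for(label, camera): "point" ([x, y, z] in m, in the coordinates of the camera as it stood for that picture, good to about 4 mm: the middle of the surface that is visible of it).
- ctrl.pinpoint(label, camera): "point" ([x, y, z] in m, in the coordinates of the camera as it stood for that picture, good to about 4 mm: a listed point, or the origin of a listed thing).
The state is a dict: "time": time; "joint_positions": joint angles; "qvel": joint speeds; "effort": joint torques, N m; "tcp_pos": TCP position; "eef_rot": TCP orientation; "ft_force": force on the tool from outside, world axes, zero at the start; "ft_torque": the same for the moment, N m; "finger_gap": finger opening in m.
Only numpy, scipy, OpenCV 4.12 (cv2) and the standard library are available. Lean on these libraries where they do the work, as an engineer would, in place of code of your own. Each camera call takes 0.05 s, during which the arm holds its last target.

## Working session

There is one attempt and no reset: what is moved stays moved. The work goes in short steps, Python scripts to look and compute and a shell command to move; the robot and the scene stay as the last step left them, time stands still between calls to the robot, and variables do not carry over. Pictures are saved under pics/ and viewed, and the job is handed in when it is done.

```bash
ls; mkdir -p pics; cat > h.py <<'E'
import numpy as np, cv2
from workcell import ctrl
def snap(cam,fn=None):
    f=ctrl.grab_frame(cam)
    if fn: cv2.imwrite('pics/'+fn,f['color'][:,:,::-1])
    return f
def w(f,p): return np.array(f['R']).T@(np.array(p)-np.array(f['t']))
def px(f,X):
    c=np.array(f['R'])@np.array(X)+np.array(f['t']); q=np.array(f['K'])@c; return q[:2]/q[2]
E
python3 - <<'E'
from h import *
np.set_printoptions(precision=4,suppress=True)
print(ctrl.observe())
for cam in ('top','side'):
    f=snap(cam,cam+'0.png')
    for l in ('lockbox','keyhole','key','key_bow','bolt_tip','key_cup','key_cup_in','tube_rack','jar','marker','loose_tube','label_roll','label_card'):
        for r in ctrl.pinpoint(l,cam)[:2]:
            X=w(f,r['point']);print(cam,l,round(r['p'],2),X,px(f,X).round())
E
```

```text
pics
{'time': 0.0, 'joint_positions': array([ 1.133 ,  0.4239,  1.6307, -0.    ,  1.0886, -0.019 ]), 'qvel': array([-0.0018,  0.0008,  0.0003,  0.0009,  0.0007,  0.0013]), 'effort': array([ -0.0014, -54.4607, -27.367 ,   0.0643,   0.0226,  -0.0001]), 'tcp_pos': array([0.2539, 0.5705, 0.2219]), 'eef_rot': array([ 0.0004,  0.8386,  0.5447, -0.0006]), 'ft_force': array([-0.1219, -0.1613,  0.0907]), 'ft_torque': array([ 0.0211, -0.0353, -0.0353]), 'finger_gap': 0.08787710066885866}
top keyhole 0.87 [0.5818 0.1217 0.1063] [215. 195.]
top key 0.6 [0.5787 0.1173 0.0689] [218. 198.]
top key_bow 0.41 [0.5821 0.1173 0.1364] [215. 192.]
top key_cup 0.93 [ 0.5501 -0.2739  0.0008] [358. 208.]
top key_cup_in 0.94 [ 0.5498 -0.2725  0.0097] [358. 208.]
top tube_rack 0.65 [0.4887 0.3392 0.0039] [144. 234.]
top jar 0.83 [ 0.7175 -0.1895  0.0042] [326. 152.]
top jar 0.24 [0.5822 0.1194 0.1321] [214. 193.]
top marker 0.78 [0.3557 0.1221 0.0015] [220. 280.]
top loose_tube 0.45 [ 0.3775 -0.1065  0.0039] [301. 270.]
top label_roll 0.5 [0.7099 0.257  0.0007] [174. 158.]
top label_card 0.52 [0.4875 0.3368 0.0044] [144. 235.]
side lockbox 0.62 [0.5854 0.1232 0.0019] [289. 189.]
side keyhole 0.86 [0.5797 0.1219 0.1054] [287. 164.]
side key 0.6 [0.5818 0.121  0.0678] [288. 174.]
side key_bow 0.75 [0.5816 0.121  0.1062] [288. 163.]
side key_bow 0.42 [0.5828 0.1174 0.1348] [289. 156.]
side bolt_tip 0.29 [0.5786 0.1211 0.1345] [287. 156.]
side key_cup 0.79 [ 0.5471 -0.2734 -0.0008] [312. 310.]
side tube_rack 0.57 [0.4856 0.3417 0.0012] [245. 148.]
side tube_rack 0.35 [0.5811 0.1206 0.1316] [288. 157.]
side jar 0.6 [ 0.7117 -0.1884 -0.0014] [365. 267.]
side marker 0.7 [0.3509 0.1188 0.0028] [211. 202.]
side loose_tube 0.58 [ 0.3756 -0.1068 -0.0029] [229. 266.]
side label_roll 0.76 [0.7076 0.2576 0.0013] [316. 155.]
side label_card 0.86 [ 0.6553 -0.4088  0.0018] [377. 356.]
```

View pics/top0.png

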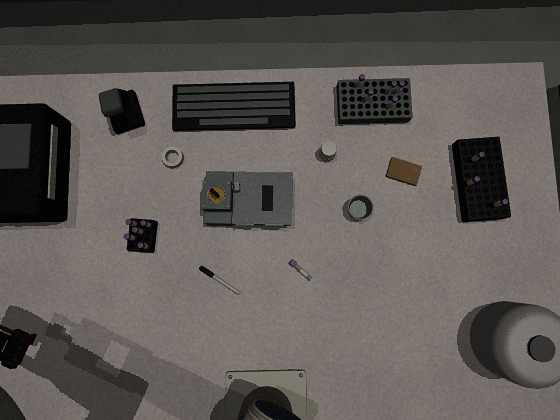

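View pics/side0.png

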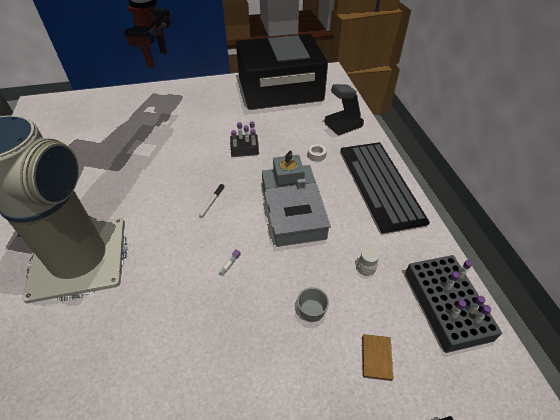

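```bash
python3 - <<'E'
import cv2
a=cv2.imread('pics/top0.png')[130:270,150:300];cv2.imwrite('pics/topz.png',cv2.resize(a,None,fx=5,fy=4.2,interpolation=2))
a=cv2.imread('pics/side0.png')[120:260,220:370];cv2.imwrite('pics/sidez.png',cv2.resize(a,None,fx=5,fy=4.2,interpolation=2))
E
```

```text
(no output)
```

View pics/topz.png

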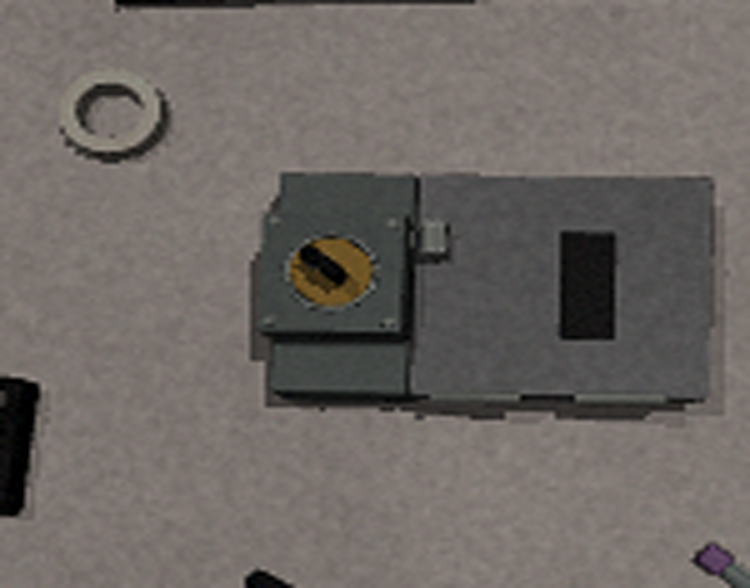

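View pics/sidez.png

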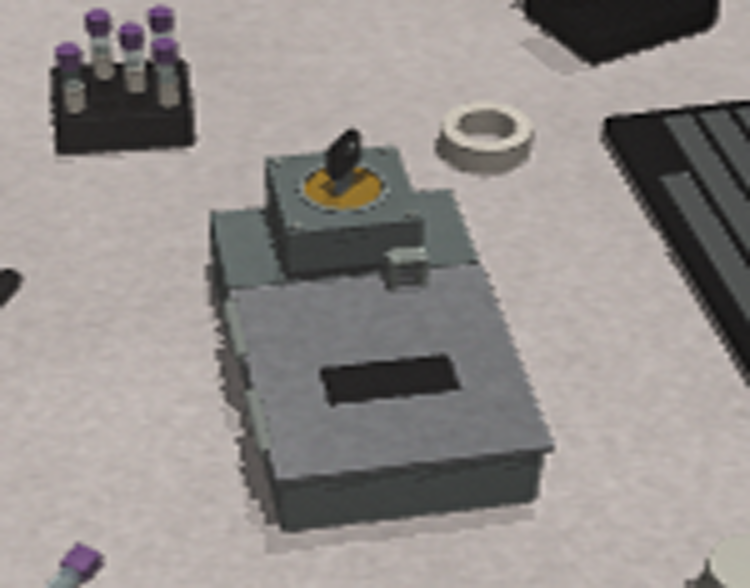

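The top view shows the lock housing at about (216,195) with the key on its plug. The lid runs to the right, along world -y. The cup is at (358,208), with the jar at (328,152) and the marker at (220,280). The side view agrees, with the key at (288,160) and the cup at (312,305). Next I'll get the box yaw.

```bash
cat >> h.py <<'E'
def bp(f,uv,z):
    R=np.array(f['R']);t=np.array(f['t']);C=-R.T@t
    d=R.T@np.linalg.solve(np.array(f['K']),[uv[0],uv[1],1.]); return C+d*(z-C[2])/d[2]
E
python3 - <<'E'
from h import *
from scipy.optimize import least_squares
np.set_printoptions(precision=4,suppress=True)
f=snap('top'); g=snap('side')
for n,p,z in [('lid far+',(713,178),.062),('lid far-',(709,398),.062),('h+',(416,175),.105),('h-R',(405,333),.105),('h-L',(262,333),.105),('plugL',(287,270),.105),('plugR',(377,272),.105),('bowA',(303,248),.147),('bowB',(345,282),.147)]:
    print(n,bp(f,(150+p[0]/5,130+p[1]/4.2),z))
for n,p,z in [('lid far+',(553,448),.062),('lid far-',(277,478),.062),('h-R',(424,222),.105),('h-L',(292,238),.105),('hbL',(266,160),.105),('plugL',(300,187),.105),('plugR',(386,187),.105)]:
    print(n,bp(g,(220+p[0]/5,120+p[1]/4.2),z))
# overlay
for fr,name in((f,'t'),(g,'s')):
  im=cv2.resize(fr['color'][:,:,::-1],None,fx=1,fy=1)
  S=6
  c=px(fr,[.58,.1,.1]); x0,y0=int(c[0]-55),int(c[1]-45)
  im=cv2.resize(im[y0:y0+95,x0:x0+130],None,fx=S,fy=S,interpolation=2)
  for yaw,col in((0,(0,0,255)),(-.03,(0,255,0)),(.03,(255,0,0))):
    Rz=np.array([[np.cos(yaw),-np.sin(yaw)],[np.sin(yaw),np.cos(yaw)]])
    def P(x,y,z):
      q=Rz@[x,y]+[.581,.121]; u=(px(fr,[*q,z])-[x0,y0]+.5)*S; return [int(u[0]),int(u[1])]
    h=.038
    cv2.polylines(im,[np.array([P(h,h,.105),P(h,-h,.105),P(-h,-h,.105),P(-h,h,.105)])],True,col,1)
    cv2.polylines(im,[np.array([P(.073,-.038,.062),P(.073,-.203,.062),P(-.073,-.203,.062),P(-.073,-.038,.062)])],True,col,1)
  cv2.imwrite(f'pics/ov_{name}.png',im)
E
```

```text
lid far+ [ 0.6465 -0.0883  0.062 ]
lid far- [ 0.5007 -0.0823  0.062 ]
h+ [0.643 0.072 0.105]
h-R [0.5413 0.0786 0.105 ]
h-L [0.5431 0.1545 0.105 ]
plugL [0.5831 0.1413 0.105 ]
plugR [0.5807 0.0933 0.105 ]
bowA [0.5894 0.1263 0.147 ]
bowB [0.5678 0.1047 0.147 ]
lid far+ [ 0.6442 -0.0901  0.062 ]
lid far- [ 0.5018 -0.0821  0.062 ]
h-R [0.6175 0.0748 0.105 ]
h-L [0.5437 0.0756 0.105 ]
hbL [0.5454 0.154  0.105 ]
plugL [0.5584 0.123  0.105 ]
plugR [0.6054 0.1126 0.105 ]
```

View pics/ov_t.png

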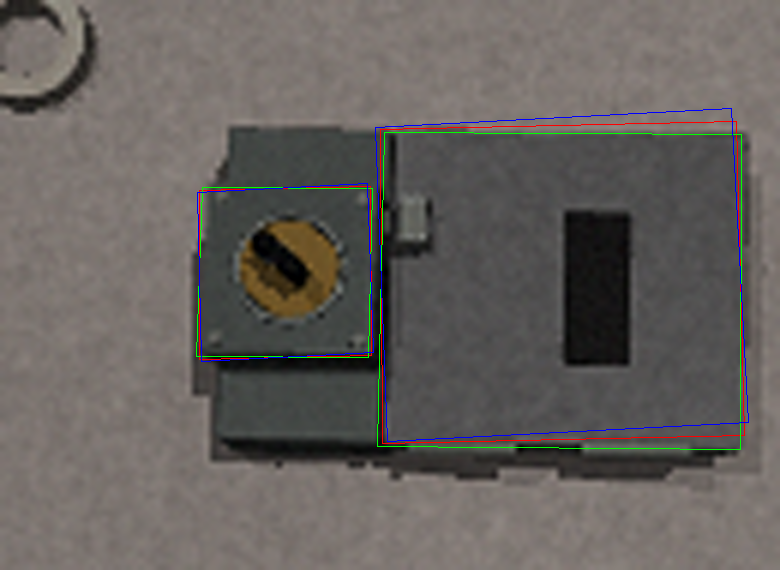

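View pics/ov_s.png

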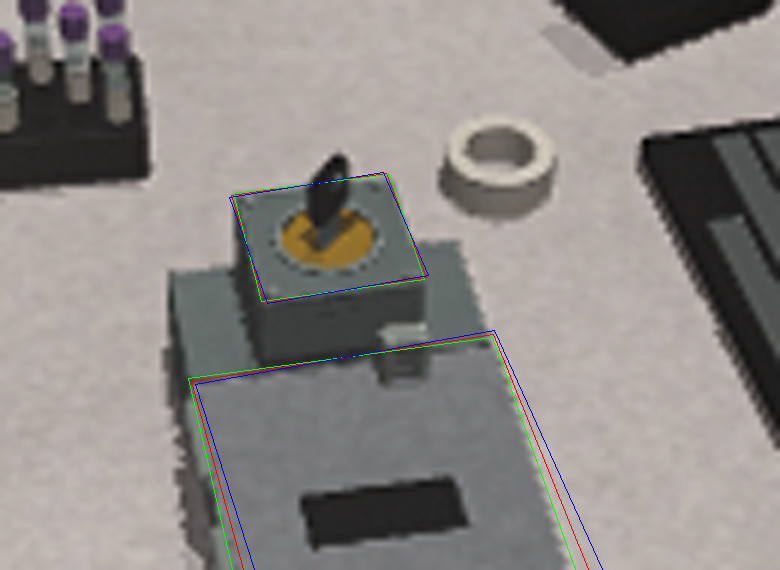

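```bash
cat >> h.py <<'E'
from scipy.spatial.transform import Rotation as Ro
def go(tgt,yaw=None):
    s=ctrl.observe(); q=s['eef_rot']; R=Ro.from_quat([q[1],q[2],q[3],q[0]])
    dp=R.inv().apply(np.array(tgt)-s['tcp_pos'])*1000
    x=R.apply([1,0,0]); y0=np.arctan2(x[1],x[0])
    print('dp',dp.round(1),'yaw now',round(y0,4))
    if yaw is not None:
        T=Ro.from_matrix(np.array([[np.cos(yaw),np.sin(yaw),0],[np.sin(yaw),-np.cos(yaw),0],[0,0,-1]]))
        print('angular',(R.inv()*T).as_rotvec().round(4))
def st():
    s=ctrl.observe(); q=s['eef_rot']; R=Ro.from_quat([q[1],q[2],q[3],q[0]]); x=R.apply([1,0,0])
    print('t',round(s['time'],2),'tcp',s['tcp_pos'].round(4),'yaw',round(np.arctan2(x[1],x[0]),4),'tilt',R.apply([0,0,1]).round(4),'F',s['ft_force'].round(2),'T',s['ft_torque'].round(3),'gap',round(s['finger_gap'],4),'j6',s['joint_positions'][5].round(3))
E
python3 -c "
from h import *
go([.5815,.1175,.2],2.376)"
```

```text
dp [-281.2  483.5   22.7] yaw now 1.152
angular [-0.     0.    -1.224]
```

```bash
python3 -m inch '[{"dp":[-70,120,0],"angular":[0,0,-0.15],"gripper":0},{"dp":[-140,240,0],"angular":[0,0,-0.5],"gripper":0},{"dp":[-281,483.5,0],"angular":[0,0,-1.224],"gripper":0},{"dp":[-281,483.5,0],"angular":[0,0,-1.224],"gripper":0},{"dp":[-281,483.5,0],"angular":[0,0,-1.224],"gripper":0},{"dp":[-281,483.5,0],"angular":[0,0,-1.224],"gripper":0},{"dp":[-281,483.5,22],"angular":[0,0,-1.224],"gripper":0},{"dp":[-281,483.5,22],"angular":[0,0,-1.224],"gripper":0},{"dp":[-281,483.5,22],"angular":[0,0,-1.224],"gripper":0},{"dp":[-281,483.5,22],"angular":[0,0,-1.224],"gripper":0},{"dp":[-281,483.5,22],"angular":[0,0,-1.224],"gripper":0},{"dp":[-281,483.5,22],"angular":[0,0,-1.224],"gripper":0}]' 10
python3 -c "
from h import *
st();go([.5815,.1175,.16],2.376)"
```

```text
time: 3.0
tcp_pos: [0.581, 0.1182, 0.2006]
eef_rot: [-0.0, 0.374, 0.928, 0.0]
ft_force: [0.4, 0.2, -0.6]
finger_gap: 0.0875
t 3.0 tcp [0.581  0.1182 0.2006] yaw 2.376 tilt [-5.e-04  2.e-04 -1.e+00] F [ 0.41  0.22 -0.55] T [0.073 0.03  0.02 ] gap 0.0875 j6 -2.196
dp [-0.8 -0.2 40.6] yaw now 2.376
angular [-0.0002 -0.0005  0.    ]
```

```bash
python3 -m inch '[{"dp":[-0.5,0,20],"angular":[0,0,0],"gripper":0.2},{"dp":[-0.5,0,45],"angular":[0,0,0],"gripper":0.5},{"dp":[-0.5,0,70],"angular":[0,0,0],"gripper":0.6},{"dp":[-0.5,0,83],"angular":[0,0,0],"gripper":0.6},{"dp":[-0.5,0,83],"angular":[0,0,0],"gripper":0.6},{"dp":[-0.5,0,83],"angular":[0,0,0],"gripper":0.6}]' 5
python3 -c "
from h import *
st()
for c in('top','side'):
  f=snap(c);p=px(f,[.58,.12,.13]).astype(int)
  cv2.imwrite('pics/g1'+c+'.png',cv2.resize(f['color'][p[1]-45:p[1]+45,p[0]-60:p[0]+60,::-1],None,fx=6,fy=6,interpolation=2))
"
```

```text
time: 3.75
tcp_pos: [0.5824, 0.1178, 0.1186]
eef_rot: [0.001, 0.373, 0.928, 0.0]
ft_force: [-0.4, -0.3, 0.6]
finger_gap: 0.0358
t 3.75 tcp [0.5824 0.1178 0.1186] yaw 2.3765 tilt [ 1.4e-03  3.0e-04 -1.0e+00] F [-0.4  -0.26  0.63] T [0.136 0.048 0.03 ] gap 0.0358 j6 -2.197
```

View pics/g1side.png

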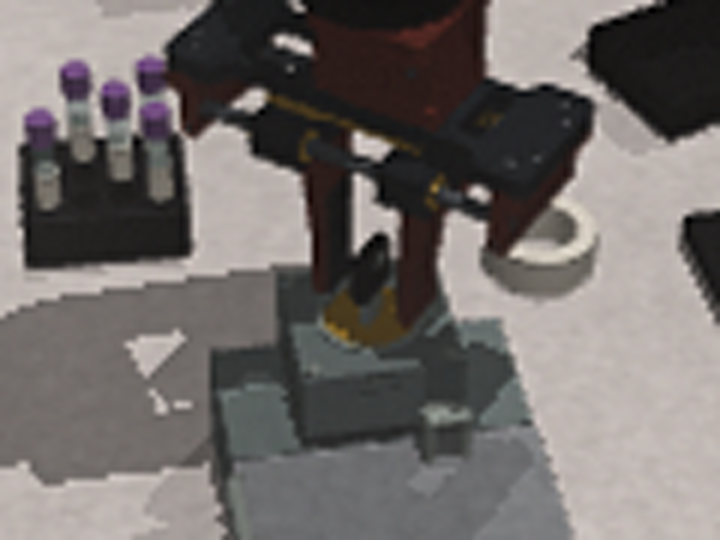

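View pics/g1top.png

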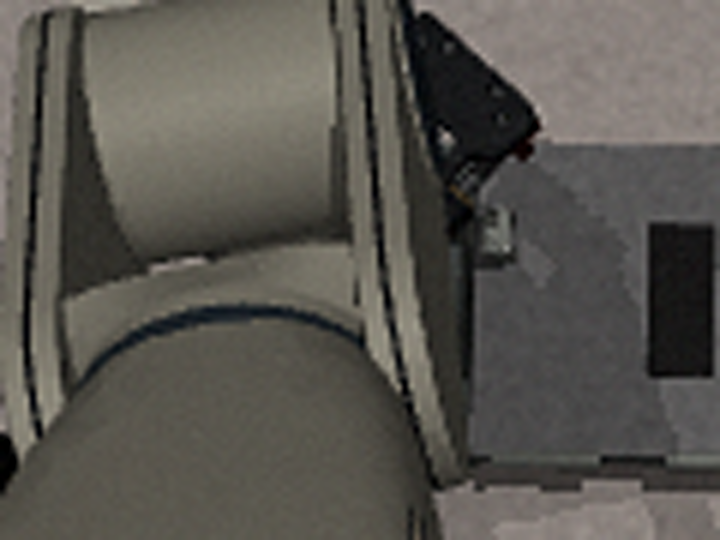

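The side crop shows the bow at about (372,265), standing between the two fingers at (330,240) and (418,255). I'll close lightly and watch the wrist force.

```bash
python3 -m inch '[{"dp":[0,0,0],"angular":[0,0,0],"gripper":1},{"dp":[0,0,0],"angular":[0,0,0],"gripper":1},{"dp":[0,0,0],"angular":[0,0,0],"gripper":1},{"dp":[0,0,0],"angular":[0,0,0],"gripper":1},{"dp":[0,0,0],"angular":[0,0,0],"gripper":1}]' 3
python3 -c "
from h import *
st()"
```

```text
time: 4.47
tcp_pos: [0.5819, 0.1174, 0.1178]
eef_rot: [-0.0, 0.374, 0.928, 0.0]
ft_force: [-1.2, 0.3, 3.7]
finger_gap: 0.0097
t 4.47 tcp [0.5819 0.1174 0.1178] yaw 2.376 tilt [-1.e-04  1.e-04 -1.e+00] F [-1.2   0.25  3.74] T [0.247 0.226 0.055] gap 0.0097 j6 -2.197
```

```bash
python3 -m inch '[{"dp":[0,0,0],"angular":[0,0,0],"gripper":1},{"dp":[0,0,0],"angular":[0,0,0],"gripper":1}]' 8
python3 -c "
from h import *
st()"
python3 -m inch '[{"dp":[0,0,0],"angular":[0,0,0.1],"gripper":1},{"dp":[0,0,0],"angular":[0,0,0.1],"gripper":1}]' 15
python3 -c "
from h import *
st()"
```

```text
time: 4.72
tcp_pos: [0.5817, 0.1175, 0.1177]
eef_rot: [-0.0, 0.374, 0.928, 0.0]
ft_force: [-3.6, 1.7, 4.1]
finger_gap: 0.0092
t 4.72 tcp [0.5817 0.1175 0.1177] yaw 2.3759 tilt [-4.e-04  2.e-04 -1.e+00] F [-3.59  1.72  4.11] T [ 0.557  0.556 -0.029] gap 0.0092 j6 -2.197
time: 4.97
tcp_pos: [0.5813, 0.1178, 0.1177]
eef_rot: [-0.001, 0.42, 0.908, 0.0]
ft_force: [-4.3, 3.8, 3.8]
finger_gap: 0.0089
t 4.97 tcp [0.5813 0.1178 0.1177] yaw 2.2747 tilt [-1.3e-03  6.0e-04 -1.0e+00] F [-4.27  3.8   3.83] T [ 0.857  0.754 -0.036] gap 0.0089 j6 -2.096
```

```bash
python3 -m inch '[{"dp":[0.5,0,-0.4],"angular":[0,0,0],"gripper":1},{"dp":[0.8,0,-0.8],"angular":[0,0,0],"gripper":1},{"dp":[0.8,0,-0.8],"angular":[0,0,0],"gripper":1}]' 15
python3 -c "
from h import *
st()"
```

```text
time: 5.35
tcp_pos: [0.5811, 0.1178, 0.1181]
eef_rot: [-0.0, 0.419, 0.908, -0.0]
ft_force: [-2.0, 2.5, -1.7]
finger_gap: 0.009
t 5.35 tcp [0.5811 0.1178 0.1181] yaw 2.276 tilt [-8.e-04 -2.e-04 -1.e+00] F [-1.98  2.46 -1.73] T [0.547 0.336 0.014] gap 0.009 j6 -2.096
```

```bash
python3 -m inch '[{"dp":[0.7,0,0.3],"angular":[0,0,0],"gripper":1},{"dp":[0.7,0,0.3],"angular":[0,0,0.1],"gripper":1},{"dp":[0.7,0,0.3],"angular":[0,0,0.2],"gripper":1},{"dp":[0.7,0,0.3],"angular":[0,0,0.2],"gripper":1}]' 15
python3 -c "
from h import *
st()"
```

```text
time: 5.85
tcp_pos: [0.5812, 0.1183, 0.1182]
eef_rot: [0.0, 0.508, 0.862, 0.0]
ft_force: [-1.1, 0.4, -1.2]
finger_gap: 0.0088
t 5.85 tcp [0.5812 0.1183 0.1182] yaw 2.0769 tilt [ 4.e-04 -1.e-04 -1.e+00] F [-1.1   0.4  -1.21] T [0.306 0.172 0.035] gap 0.0088 j6 -1.896
```

```bash
python3 -m inch '[{"dp":[0,0,0],"angular":[0,0,0.1],"gripper":1},{"dp":[0,0,0],"angular":[0,0,0.2],"gripper":1},{"dp":[0,0,0],"angular":[0,0,0.3],"gripper":1},{"dp":[0,0,0],"angular":[0,0,0.3],"gripper":1}]' 20
python3 -c "
from h import *
st()"
```

```text
time: 6.35
tcp_pos: [0.5811, 0.1188, 0.1182]
eef_rot: [-0.0, 0.63, 0.777, 0.0]
ft_force: [-0.8, 3.6, -0.8]
finger_gap: 0.009
t 6.35 tcp [0.5811 0.1188 0.1182] yaw 1.7786 tilt [ 4.e-04  5.e-04 -1.e+00] F [-0.81  3.58 -0.77] T [0.869 0.22  0.059] gap 0.009 j6 -1.598
```

```bash
python3 -m inch '[{"dp":[0.4,0,0],"angular":[0,0,0.1],"gripper":1},{"dp":[0.4,0,0],"angular":[0,0,0.2],"gripper":1},{"dp":[0.4,0,0],"angular":[0,0,0.3],"gripper":1},{"dp":[0.4,0,0],"angular":[0,0,0.3],"gripper":1}]' 20
python3 -c "
from h import *
st()"
```

```text
time: 6.85
tcp_pos: [0.5813, 0.1189, 0.1183]
eef_rot: [0.0, 0.739, 0.674, 0.0]
ft_force: [0.2, 2.4, -1.3]
finger_gap: 0.0087
t 6.85 tcp [0.5813 0.1189 0.1183] yaw 1.4797 tilt [ 8.e-04  1.e-04 -1.e+00] F [ 0.17  2.39 -1.33] T [ 0.604 -0.069  0.014] gap 0.0087 j6 -1.298
```

```bash
python3 -m inch '[{"dp":[0,0,0],"angular":[0,0,0.1],"gripper":1},{"dp":[0,0,0],"angular":[0,0,0.2],"gripper":1},{"dp":[0,0,0],"angular":[0,0,0.3],"gripper":1},{"dp":[0,0,0],"angular":[0,0,0.3],"gripper":1}]' 20
python3 -c "
from h import *
st()"
python3 -m inch '[{"dp":[0,0,0],"angular":[0,0,0.08],"gripper":1},{"dp":[0,0,0],"angular":[0,0,0.15],"gripper":1},{"dp":[0,0,0],"angular":[0,0,0.15],"gripper":1}]' 20
python3 -c "
from h import *
st()
f=snap('top');p=px(f,[.58,.05,.07]).astype(int)
cv2.imwrite('pics/g2top.png',cv2.resize(f['color'][p[1]-45:p[1]+45,p[0]-60:p[0]+60,::-1],None,fx=6,fy=6,interpolation=2))
f=snap('side');p=px(f,[.58,.07,.07]).astype(int)
cv2.imwrite('pics/g2side.png',cv2.resize(f['color'][p[1]-45:p[1]+45,p[0]-60:p[0]+60,::-1],None,fx=6,fy=6,interpolation=2))
"
```

```text
time: 7.35
tcp_pos: [0.5814, 0.1188, 0.1184]
eef_rot: [0.0, 0.831, 0.556, 0.0]
ft_force: [0.9, 2.3, 0.1]
finger_gap: 0.0086
t 7.35 tcp [0.5814 0.1188 0.1184] yaw 1.1802 tilt [ 0.0012  0.     -1.    ] F [0.92 2.28 0.08] T [ 0.553 -0.185  0.03 ] gap 0.0086 j6 -0.998
time: 7.72
tcp_pos: [0.5815, 0.1189, 0.1184]
eef_rot: [0.0, 0.87, 0.493, 0.001]
ft_force: [0.9, 1.3, -0.6]
finger_gap: 0.0087
t 7.72 tcp [0.5815 0.1189 0.1184] yaw 1.0302 tilt [ 1.3e-03  1.0e-04 -1.0e+00] F [ 0.86  1.28 -0.62] T [ 0.525 -0.31   0.069] gap 0.0087 j6 -0.848
```

View pics/g2side.png

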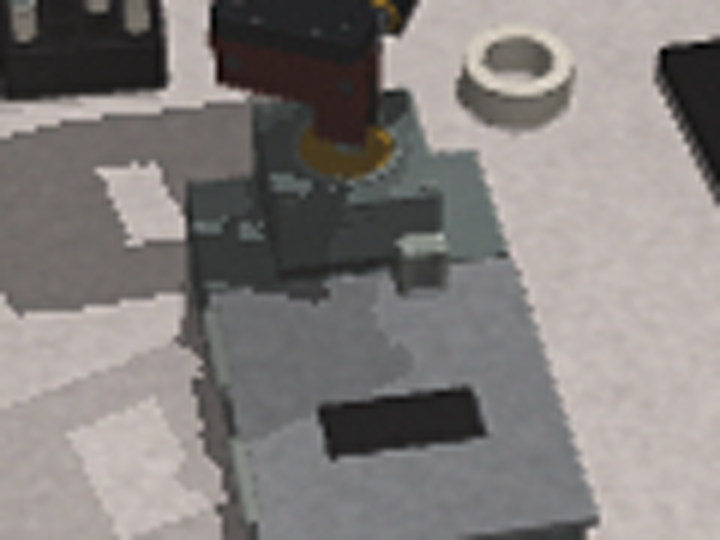

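View pics/g2top.png

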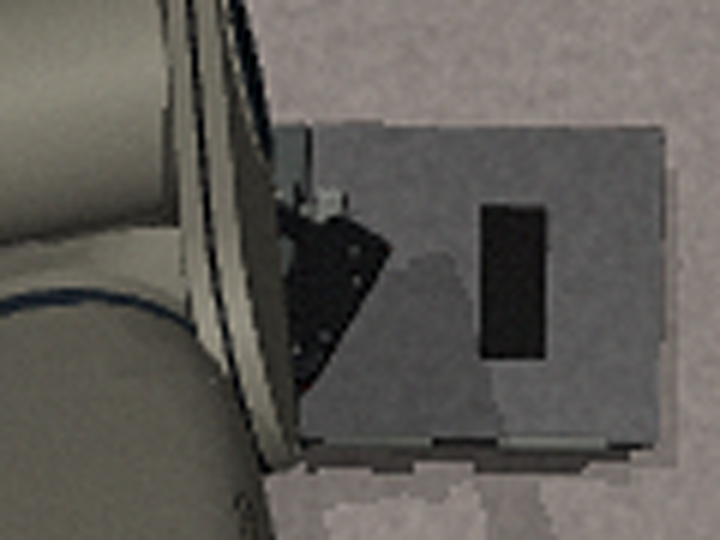

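```bash
python3 -m inch '[{"dp":[0,0,0],"angular":[0,0,0.05],"gripper":1},{"dp":[0,0,0],"angular":[0,0,0.05],"gripper":1}]' 20
python3 -c "
from h import *
st()"
python3 -m inch '[{"dp":[0,0,0],"angular":[0,0,0.05],"gripper":1},{"dp":[0,0,0],"angular":[0,0,0.05],"gripper":1}]' 20
python3 -c "
from h import *
st()
f=snap('side');
cv2.imwrite('pics/g3side.png',cv2.resize(f['color'][150:200,270:330,::-1],None,fx=12,fy=12,interpolation=2))
for i in range(5):
  f=snap('side');print([(r['p'],w(f,r['point'])) for r in ctrl.pinpoint('bolt_tip','side')[:2]])
"
```

```text
time: 8.07
tcp_pos: [0.5814, 0.1189, 0.1184]
eef_rot: [0.0, 0.883, 0.47, 0.001]
ft_force: [1.9, 2.3, -0.9]
finger_gap: 0.009
t 8.07 tcp [0.5814 0.1189 0.1184] yaw 0.9785 tilt [ 1.1e-03  1.0e-04 -1.0e+00] F [ 1.87  2.28 -0.87] T [ 0.607 -0.479  0.125] gap 0.009 j6 -0.797
time: 8.32
tcp_pos: [0.5814, 0.119, 0.1184]
eef_rot: [0.0, 0.894, 0.448, 0.001]
ft_force: [2.3, 2.6, 0.3]
finger_gap: 0.0092
t 8.32 tcp [0.5814 0.119  0.1184] yaw 0.9284 tilt [ 1.2e-03  2.0e-04 -1.0e+00] F [2.32 2.64 0.29] T [ 0.635 -0.617  0.115] gap 0.0092 j6 -0.747
[]
[]
[]
[]
[]
```

View pics/g3side.png

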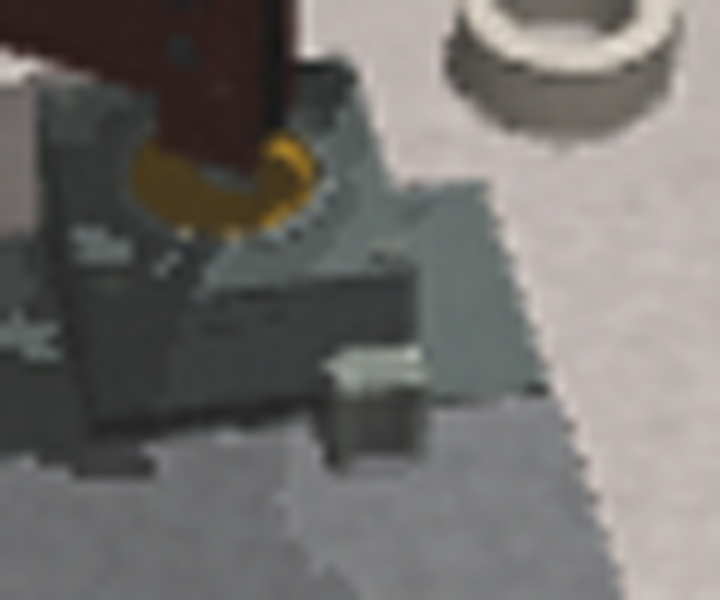

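```bash
python3 -c "
import cv2,numpy as np
a=cv2.imread('pics/side0.png')[170:195,285:315];a=cv2.resize(a,None,fx=12,fy=12,interpolation=0)
from h import snap
f=snap('side','now.png');b=cv2.resize(f['color'][170:195,285:315,::-1],None,fx=12,fy=12,interpolation=0)
cv2.imwrite('pics/cmp.png',np.hstack([a,b]))
a=cv2.imread('pics/top0.png')[175:200,225:255];a=cv2.resize(a,None,fx=12,fy=12,interpolation=0)
f=snap('top','nowt.png');b=cv2.resize(f['color'][175:200,225:255,::-1],None,fx=12,fy=12,interpolation=0)
cv2.imwrite('pics/cmpt.png',np.hstack([a,b]))
"
```

```text
(no output)
```

View pics/cmp.png

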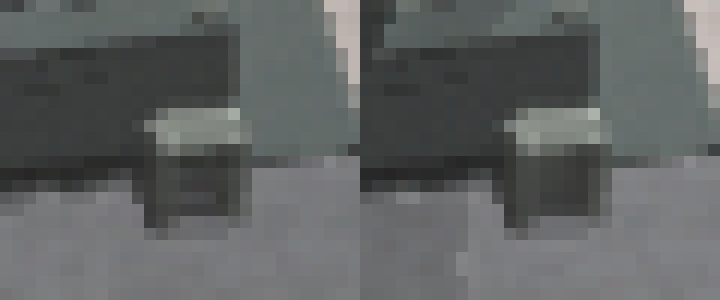

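View pics/cmpt.png

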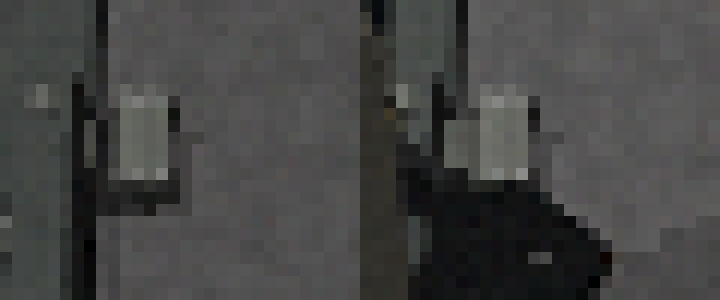

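The bolt now fills the staple opening in the side picture and bridges the gap in the top one. The torque also rose to about 0.12 N·m, so the key has met its stop. Now I'll turn back a little and lift gently.

```bash
python3 -m inch '[{"dp":[0,0,0],"angular":[0,0,-0.1],"gripper":1},{"dp":[0,0,0],"angular":[0,0,-0.25],"gripper":1},{"dp":[0,0,0],"angular":[0,0,-0.25],"gripper":1}]' 20
python3 -c "
from h import *
st()"
python3 -m inch '[{"dp":[0,0,-1],"angular":[0,0,0],"gripper":1},{"dp":[0,0,-2],"angular":[0,0,0],"gripper":1},{"dp":[0,0,-2],"angular":[0,0,0],"gripper":1},{"dp":[0,0,-2],"angular":[0,0,0],"gripper":1}]' 20
python3 -c "
from h import *
st()"
```

```text
time: 9.35
tcp_pos: [0.5802, 0.1185, 0.118]
eef_rot: [-0.0, 0.832, 0.554, -0.001]
ft_force: [0.7, 2.0, 0.1]
finger_gap: 0.0091
t 9.35 tcp [0.5802 0.1185 0.118 ] yaw 1.1749 tilt [-1.4e-03 -6.0e-04 -1.0e+00] F [0.71 2.03 0.13] T [ 0.442 -0.158 -0.016] gap 0.0091 j6 -0.993
time: 9.85
tcp_pos: [0.5806, 0.1186, 0.1201]
eef_rot: [0.0, 0.832, 0.555, -0.0]
ft_force: [-0.4, 0.7, -0.2]
finger_gap: 0.0088
t 9.85 tcp [0.5806 0.1186 0.1201] yaw 1.1756 tilt [-6.e-04 -4.e-04 -1.e+00] F [-0.44  0.66 -0.25] T [ 0.041  0.009 -0.001] gap 0.0088 j6 -0.994
```

```bash
python3 -m inch '[{"dp":[0,0,-1],"angular":[0,0,0],"gripper":1},{"dp":[0,0,-1.5],"angular":[0,0,0],"gripper":1},{"dp":[0,0,-1.5],"angular":[0,0,0],"gripper":1}]' 20
python3 -c "
from h import *
st()"
```

```text
time: 10.22
tcp_pos: [0.5805, 0.1186, 0.121]
eef_rot: [-0.0, 0.832, 0.555, -0.0]
ft_force: [1.9, -0.8, -10.2]
finger_gap: 0.0083
t 10.22 tcp [0.5805 0.1186 0.121 ] yaw 1.176 tilt [-9.e-04 -4.e-04 -1.e+00] F [  1.94  -0.82 -10.15] T [-0.048 -0.382  0.02 ] gap 0.0083 j6 -0.994
```

```bash
python3 -m inch '[{"dp":[0,0,0.3],"angular":[0,0,0],"gripper":1},{"dp":[0,0,0.3],"angular":[0,0,-0.05],"gripper":1},{"dp":[0,0,0.3],"angular":[0,0,-0.05],"gripper":1}]' 20
python3 -c "
from h import *
st()"
python3 -m inch '[{"dp":[0,0,0],"angular":[0,0,-0.06],"gripper":1},{"dp":[0,0,0],"angular":[0,0,-0.06],"gripper":1}]' 20
python3 -c "
from h import *
st()"
```

```text
time: 10.6
tcp_pos: [0.5804, 0.1186, 0.121]
eef_rot: [-0.0, 0.818, 0.575, -0.001]
ft_force: [0.9, -1.3, -8.8]
finger_gap: 0.0088
t 10.6 tcp [0.5804 0.1186 0.121 ] yaw 1.2256 tilt [-1.1e-03 -3.0e-04 -1.0e+00] F [ 0.87 -1.32 -8.82] T [-0.215 -0.165  0.037] gap 0.0088 j6 -1.044
time: 10.85
tcp_pos: [0.5804, 0.1188, 0.1213]
eef_rot: [-0.0, 0.801, 0.599, -0.0]
ft_force: [-0.1, -1.4, -7.2]
finger_gap: 0.0087
t 10.85 tcp [0.5804 0.1188 0.1213] yaw 1.2846 tilt [-1.e-03 -1.e-04 -1.e+00] F [-0.12 -1.4  -7.17] T [-0.054  0.079 -0.005] gap 0.0087 j6 -1.103
```

```bash
python3 -m inch '[{"dp":[0,0,0],"angular":[0,0,-0.06],"gripper":1},{"dp":[0,0,0],"angular":[0,0,-0.06],"gripper":1}]' 20
python3 -c "
from h import *
st()"
python3 -m inch '[{"dp":[0,0,0],"angular":[0,0,-0.06],"gripper":1},{"dp":[0,0,0],"angular":[0,0,-0.06],"gripper":1}]' 20
python3 -c "
from h import *
st()"
python3 -m inch '[{"dp":[0,0,0],"angular":[0,0,-0.06],"gripper":1},{"dp":[0,0,0],"angular":[0,0,-0.06],"gripper":1}]' 20
python3 -c "
from h import *
st()"
```

```text
time: 11.1
tcp_pos: [0.5815, 0.1191, 0.1222]
eef_rot: [0.0, 0.783, 0.623, 0.001]
ft_force: [0.0, -0.2, -0.2]
finger_gap: 0.0087
t 11.1 tcp [0.5815 0.1191 0.1222] yaw 1.3441 tilt [ 1.4e-03  3.0e-04 -1.0e+00] F [ 0.01 -0.24 -0.23] T [-0.097  0.106  0.018] gap 0.0087 j6 -1.162
time: 11.35
tcp_pos: [0.5815, 0.1189, 0.1221]
eef_rot: [0.0, 0.764, 0.646, 0.001]
ft_force: [0.8, -0.4, -0.3]
finger_gap: 0.0089
t 11.35 tcp [0.5815 0.1189 0.1221] yaw 1.4038 tilt [ 1.4e-03  1.0e-04 -1.0e+00] F [ 0.79 -0.44 -0.26] T [-0.227  0.013 -0.009] gap 0.0089 j6 -1.222
time: 11.6
tcp_pos: [0.5813, 0.1189, 0.1219]
eef_rot: [0.0, 0.744, 0.668, 0.0]
ft_force: [-0.5, -0.8, 0.0]
finger_gap: 0.0092
t 11.6 tcp [0.5813 0.1189 0.1219] yaw 1.4635 tilt [ 1.1e-03  2.0e-04 -1.0e+00] F [-0.53 -0.78  0.04] T [-0.12   0.026  0.04 ] gap 0.0092 j6 -1.282
```

The pull force vanished at yaw 1.344, so the bit has entered the ward gap. I'll centre at about 1.40 and draw up a little.

```bash
python3 -m inch '[{"dp":[0,0,0],"angular":[0,0,0.06],"gripper":1},{"dp":[0,0,-1],"angular":[0,0,0.06],"gripper":1},{"dp":[0,0,-2],"angular":[0,0,0.06],"gripper":1},{"dp":[0,0,-2],"angular":[0,0,0.06],"gripper":1}]' 20
python3 -c "
from h import *
st()"
```

```text
time: 12.1
tcp_pos: [0.581, 0.1189, 0.1235]
eef_rot: [0.0, 0.763, 0.647, 0.0]
ft_force: [-0.2, 0.5, -0.4]
finger_gap: 0.0092
t 12.1 tcp [0.581  0.1189 0.1235] yaw 1.4061 tilt [ 3.e-04  1.e-04 -1.e+00] F [-0.16  0.46 -0.39] T [ 0.042 -0.052  0.05 ] gap 0.0092 j6 -1.224
```

```bash
python3 -m inch '[{"dp":[0,0,-1.5],"angular":[0,0,0],"gripper":1},{"dp":[0,0,-3],"angular":[0,0,0],"gripper":1},{"dp":[0,0,-4.5],"angular":[0,0,0],"gripper":1},{"dp":[0,0,-6],"angular":[0,0,0],"gripper":1}]' 20
python3 -c "
from h import *
st()"
```

```text
time: 12.6
tcp_pos: [0.5809, 0.1188, 0.1295]
eef_rot: [0.0, 0.763, 0.647, 0.0]
ft_force: [-0.6, 1.0, 0.1]
finger_gap: 0.0087
t 12.6 tcp [0.5809 0.1188 0.1295] yaw 1.406 tilt [ 1.e-04  0.e+00 -1.e+00] F [-0.64  1.03  0.07] T [0.009 0.02  0.045] gap 0.0087 j6 -1.224
```

```bash
python3 -m inch '[{"dp":[0,0,-2.5],"angular":[0,0,0],"gripper":1},{"dp":[0,0,-5],"angular":[0,0,0],"gripper":1},{"dp":[0,0,-7.5],"angular":[0,0,0],"gripper":1},{"dp":[0,0,-10],"angular":[0,0,0],"gripper":1},{"dp":[0,0,-12],"angular":[0,0,0],"gripper":1}]' 20
python3 -c "
from h import *
st()"
python3 -m inch '[{"dp":[0,0,-3],"angular":[0,0,0],"gripper":1},{"dp":[0,0,-7],"angular":[0,0,0],"gripper":1},{"dp":[0,0,-11],"angular":[0,0,0],"gripper":1},{"dp":[0,0,-15],"angular":[0,0,0],"gripper":1},{"dp":[0,0,-20],"angular":[0,0,0],"gripper":1},{"dp":[0,0,-20],"angular":[0,0,0],"gripper":1},{"dp":[0,0,-20],"angular":[0,0,0],"gripper":1}]' 20
python3 -c "
from h import *
st()
f=snap('side','l1.png')
for i in range(3):
  print([(r['p'],w(f,r['point'])) for r in ctrl.pinpoint('key','side')[:2]]); 
cv2.imwrite('pics/l1.png',cv2.resize(f['color'][120:200,240:340,::-1],None,fx=7,fy=7,interpolation=2))
"
```

```text
time: 13.22
tcp_pos: [0.5809, 0.1188, 0.1416]
eef_rot: [0.0, 0.763, 0.647, 0.0]
ft_force: [1.2, -0.2, -0.4]
finger_gap: 0.0091
t 13.22 tcp [0.5809 0.1188 0.1416] yaw 1.406 tilt [ 1.e-04  0.e+00 -1.e+00] F [ 1.19 -0.18 -0.39] T [0.033 0.035 0.054] gap 0.0091 j6 -1.224
time: 14.1
tcp_pos: [0.5808, 0.1188, 0.1614]
eef_rot: [-0.0, 0.763, 0.647, -0.0]
ft_force: [-0.1, -0.4, -0.3]
finger_gap: 0.0089
t 14.1 tcp [0.5808 0.1188 0.1614] yaw 1.406 tilt [-0. -0. -1.] F [-0.05 -0.38 -0.29] T [ 0.038 -0.006 -0.016] gap 0.0089 j6 -1.224
[(0.54, array([0.59341316, 0.11889261, 0.11950018])), (0.51, array([0.58098815, 0.1190792 , 0.11122103]))]
[(0.54, array([0.59341316, 0.11889261, 0.11950018])), (0.51, array([0.58098815, 0.1190792 , 0.11122103]))]
[(0.54, array([0.59341316, 0.11889261, 0.11950018])), (0.51, array([0.58098815, 0.1190792 , 0.11122103]))]
```

View pics/l1.png

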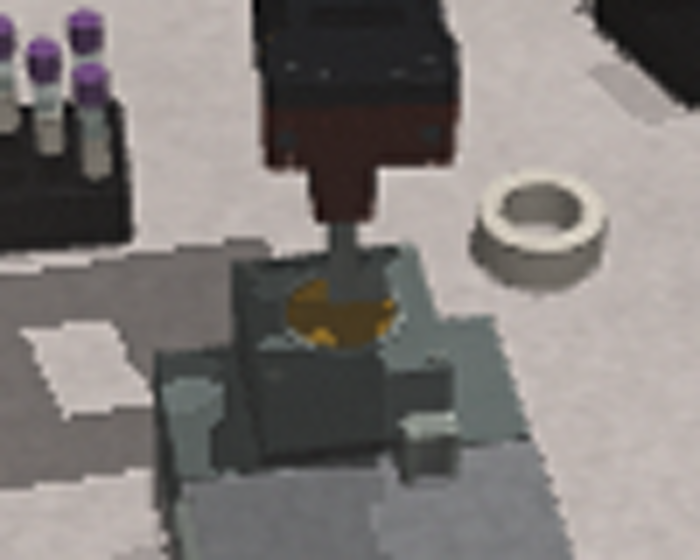

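The key is clear: the blade shows below the fingers at (340,240), above the plug. I'll lift and carry it to the cup.

```bash
python3 -m inch '[{"dp":[0,0,-10],"angular":[0,0,0],"gripper":1},{"dp":[0,0,-25],"angular":[0,0,0],"gripper":1},{"dp":[0,0,-40],"angular":[0,0,0],"gripper":1},{"dp":[0,0,-50],"angular":[0,0,0],"gripper":1},{"dp":[0,0,-50],"angular":[0,0,0],"gripper":1}]' 20
python3 -c "
from h import *
st();go([.549,-.273,.2115])"
```

```text
time: 14.92
tcp_pos: [0.5815, 0.119, 0.2127]
eef_rot: [0.001, 0.763, 0.647, 0.001]
ft_force: [0.1, -0.5, -2.0]
finger_gap: 0.0087
t 14.93 tcp [0.5815 0.119  0.2127] yaw 1.406 tilt [ 2.3e-03  4.0e-04 -1.0e+00] F [ 0.07 -0.53 -1.96] T [-0.021  0.    -0.038] gap 0.0087 j6 -1.224
dp [-392.    32.2    1. ] yaw now 1.406
```

```bash
python3 -m inch '[{"dp":[-15,1.2,0],"angular":[0,0,0],"gripper":1},{"dp":[-45,3.7,0],"angular":[0,0,0],"gripper":1},{"dp":[-85,7,0],"angular":[0,0,0],"gripper":1},{"dp":[-130,10.7,0],"angular":[0,0,0],"gripper":1},{"dp":[-175,14.4,0],"angular":[0,0,0],"gripper":1},{"dp":[-220,18,0],"angular":[0,0,0],"gripper":1},{"dp":[-265,21.8,0],"angular":[0,0,0],"gripper":1},{"dp":[-310,25.5,0],"angular":[0,0,0],"gripper":1},{"dp":[-350,28.7,0],"angular":[0,0,0],"gripper":1},{"dp":[-378,31,0],"angular":[0,0,0],"gripper":1},{"dp":[-392,32,0],"angular":[0,0,0],"gripper":1},{"dp":[-392,32,0],"angular":[0,0,0],"gripper":1}]' 20
python3 -m inch '[{"dp":[0,0,15],"angular":[0,0,0],"gripper":1},{"dp":[0,0,40],"angular":[0,0,0],"gripper":1},{"dp":[0,0,65],"angular":[0,0,0],"gripper":1},{"dp":[0,0,85],"angular":[0,0,0],"gripper":1},{"dp":[0,0,95],"angular":[0,0,0],"gripper":1},{"dp":[0,0,95],"angular":[0,0,0],"gripper":1},{"dp":[0,0,95],"angular":[0,0,0],"gripper":1}]' 20
python3 -c "
from h import *
st()
for c in('side','top'):
  f=snap(c);p=px(f,[.549,-.273,.08]).astype(int)
  print([(round(r['p'],2),w(f,r['point'])) for l in('key_cup','key') for r in ctrl.pinpoint(l,c)[:1]])
  cv2.imwrite('pics/c1'+c+'.png',cv2.resize(f['color'][p[1]-40:p[1]+40,p[0]-50:p[0]+50,::-1],None,fx=7,fy=7,interpolation=2))
"
```

```text
time: 16.42
tcp_pos: [0.5475, -0.2737, 0.2109]
eef_rot: [-0.0, 0.763, 0.646, -0.0]
ft_force: [-0.0, 0.8, -0.5]
finger_gap: 0.0087
time: 17.3
tcp_pos: [0.5487, -0.2733, 0.1171]
eef_rot: [0.001, 0.763, 0.647, 0.0]
ft_force: [0.4, 0.1, -0.1]
finger_gap: 0.0089
t 17.3 tcp [ 0.5487 -0.2733  0.1171] yaw 1.4061 tilt [ 1.2e-03 -6.0e-04 -1.0e+00] F [ 0.37  0.09 -0.1 ] T [ 0.026  0.016 -0.014] gap 0.0089 j6 -1.888
[(0.87, array([ 0.54785884, -0.2733947 ,  0.00199213])), (0.48, array([ 0.5511744 , -0.26926872, -0.00165389]))]
[]
```

View pics/c1side.png

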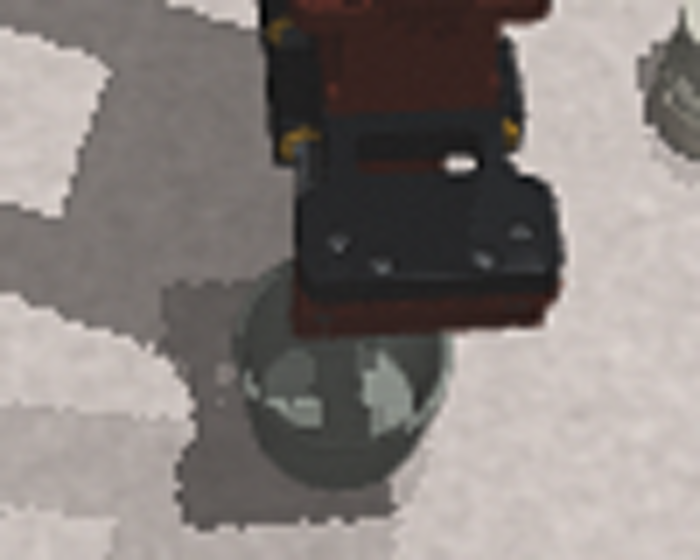

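View pics/c1top.png

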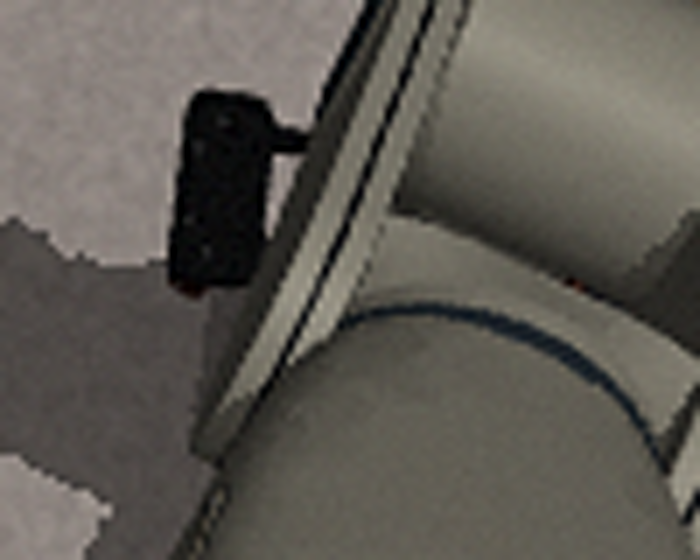

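The side crop shows the gripper over the cup, whose rim is centred near (345,360), and the key hangs behind the fingers. I'll lower it and feel for the floor.

```bash
python3 -m inch '[{"dp":[0,0,8],"angular":[0,0,0],"gripper":1},{"dp":[0,0,18],"angular":[0,0,0],"gripper":1},{"dp":[0,0,28],"angular":[0,0,0],"gripper":1},{"dp":[0,0,38],"angular":[0,0,0],"gripper":1},{"dp":[0,0,47],"angular":[0,0,0],"gripper":1},{"dp":[0,0,52],"angular":[0,0,0],"gripper":1},{"dp":[0,0,52],"angular":[0,0,0],"gripper":1},{"dp":[0,0,52],"angular":[0,0,0],"gripper":1}]' 20
python3 -c "
from h import *
st()"
python3 -m inch '[{"dp":[0,0,1.5],"angular":[0,0,0],"gripper":1},{"dp":[0,0,3],"angular":[0,0,0],"gripper":1},{"dp":[0,0,3],"angular":[0,0,0],"gripper":1}]' 20
python3 -c "
from h import *
st()"
```

```text
time: 18.6
tcp_pos: [0.5484, -0.2732, 0.0647]
eef_rot: [0.0, 0.763, 0.647, 0.0]
ft_force: [-0.2, -0.1, 0.1]
finger_gap: 0.009
t 18.6 tcp [ 0.5484 -0.2732  0.0647] yaw 1.406 tilt [ 5.e-04 -3.e-04 -1.e+00] F [-0.2  -0.14  0.08] T [ 0.027 -0.005 -0.058] gap 0.009 j6 -1.888
time: 18.98
tcp_pos: [0.5481, -0.2731, 0.0613]
eef_rot: [-0.0, 0.763, 0.647, -0.0]
ft_force: [-0.3, -0.3, -1.1]
finger_gap: 0.0089
t 18.98 tcp [ 0.5481 -0.2731  0.0613] yaw 1.406 tilt [-1.e-04  0.e+00 -1.e+00] F [-0.32 -0.26 -1.07] T [ 0.063  0.01  -0.001] gap 0.0089 j6 -1.888
```

```bash
python3 -m inch '[{"dp":[0,0,1],"angular":[0,0,0],"gripper":1},{"dp":[0,0,2],"angular":[0,0,0],"gripper":1},{"dp":[0,0,2],"angular":[0,0,0],"gripper":1}]' 20
python3 -c "
from h import *
st()"
python3 -m inch '[{"dp":[0,0,1],"angular":[0,0,0],"gripper":1},{"dp":[0,0,1.5],"angular":[0,0,0],"gripper":1},{"dp":[0,0,1.5],"angular":[0,0,0],"gripper":1}]' 20
python3 -c "
from h import *
st()"
```

```text
time: 19.35
tcp_pos: [0.5481, -0.2731, 0.0593]
eef_rot: [-0.0, 0.763, 0.647, -0.0]
ft_force: [0.5, -0.0, -0.3]
finger_gap: 0.0086
t 19.35 tcp [ 0.5481 -0.2731  0.0593] yaw 1.406 tilt [-1.e-04  1.e-04 -1.e+00] F [ 0.48 -0.02 -0.35] T [ 0.066 -0.053  0.046] gap 0.0086 j6 -1.888
time: 19.73
tcp_pos: [0.5481, -0.2731, 0.0578]
eef_rot: [-0.0, 0.763, 0.647, -0.0]
ft_force: [0.1, 0.5, 0.1]
finger_gap: 0.0085
t 19.73 tcp [ 0.5481 -0.2731  0.0578] yaw 1.406 tilt [-1.e-04  1.e-04 -1.e+00] F [0.12 0.54 0.08] T [0.03  0.041 0.011] gap 0.0085 j6 -1.888
```

```bash
python3 -m inch '[{"dp":[0,0,1],"angular":[0,0,0],"gripper":1},{"dp":[0,0,1.5],"angular":[0,0,0],"gripper":1},{"dp":[0,0,1.5],"angular":[0,0,0],"gripper":1}]' 20
python3 -c "
from h import *
st()"
python3 -m inch '[{"dp":[0,0,1],"angular":[0,0,0],"gripper":1},{"dp":[0,0,1],"angular":[0,0,0],"gripper":1},{"dp":[0,0,1],"angular":[0,0,0],"gripper":1}]' 20
python3 -c "
from h import *
st()"
```

```text
time: 20.1
tcp_pos: [0.5481, -0.2731, 0.0563]
eef_rot: [-0.0, 0.763, 0.647, -0.0]
ft_force: [0.5, 0.3, -1.0]
finger_gap: 0.0093
t 20.1 tcp [ 0.5481 -0.2731  0.0563] yaw 1.406 tilt [-1.e-04  1.e-04 -1.e+00] F [ 0.5  0.3 -1. ] T [ 0.007 -0.002 -0.042] gap 0.0093 j6 -1.888
time: 20.48
tcp_pos: [0.5481, -0.2731, 0.0553]
eef_rot: [-0.0, 0.763, 0.647, -0.0]
ft_force: [-0.3, 0.3, -0.2]
finger_gap: 0.0085
t 20.48 tcp [ 0.5481 -0.2731  0.0553] yaw 1.406 tilt [-1.e-04  0.e+00 -1.e+00] F [-0.26  0.25 -0.19] T [0.059 0.013 0.044] gap 0.0085 j6 -1.888
```

```bash
python3 -m inch '[{"dp":[0,0,1],"angular":[0,0,0],"gripper":1},{"dp":[0,0,1],"angular":[0,0,0],"gripper":1},{"dp":[0,0,1],"angular":[0,0,0],"gripper":1}]' 20
python3 -c "
from h import *
st()"
python3 -m inch '[{"dp":[0,0,0.5],"angular":[0,0,0],"gripper":1},{"dp":[0,0,1],"angular":[0,0,0],"gripper":1},{"dp":[0,0,1],"angular":[0,0,0],"gripper":1}]' 20
python3 -c "
from h import *
st()
f=snap('side');p=px(f,[.549,-.273,.06]).astype(int)
cv2.imwrite('pics/c2side.png',cv2.resize(f['color'][p[1]-40:p[1]+40,p[0]-50:p[0]+50,::-1],None,fx=7,fy=7,interpolation=2))
"
```

```text
time: 20.85
tcp_pos: [0.5481, -0.2731, 0.0544]
eef_rot: [-0.0, 0.763, 0.647, -0.0]
ft_force: [0.8, 0.4, 0.0]
finger_gap: 0.0084
t 20.85 tcp [ 0.5481 -0.2731  0.0544] yaw 1.406 tilt [-0.  0. -1.] F [0.77 0.4  0.02] T [ 0.08  -0.052 -0.019] gap 0.0084 j6 -1.888
time: 21.22
tcp_pos: [0.5482, -0.2731, 0.0537]
eef_rot: [0.0, 0.763, 0.646, 0.0]
ft_force: [-2.1, 0.8, 3.6]
finger_gap: 0.009
t 21.23 tcp [ 0.5482 -0.2731  0.0537] yaw 1.406 tilt [ 2.e-04 -1.e-04 -1.e+00] F [-2.13  0.83  3.63] T [0.148 0.264 0.034] gap 0.009 j6 -1.888
```

View pics/c2side.png

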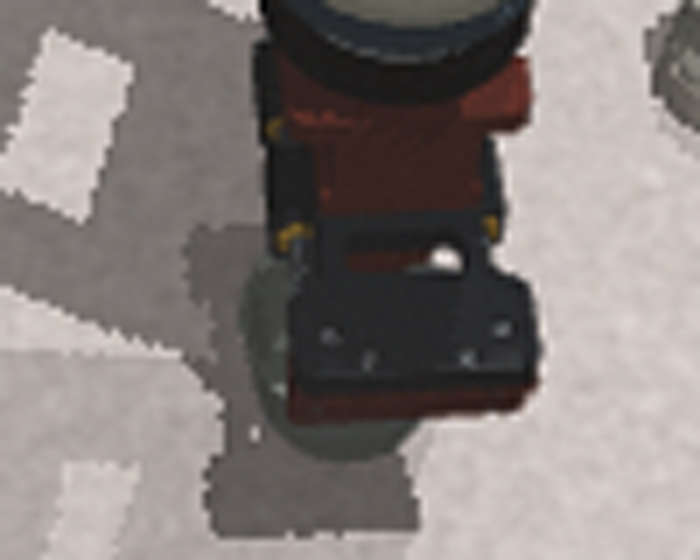

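The floor is felt: +3.6 N at TCP 53.7 mm, which puts the foot at about 4.7 mm against a 4 mm floor. I'll release the key and rise straight up.

```bash
python3 -m inch '[{"dp":[0,0,-0.3],"angular":[0,0,0],"gripper":0.8},{"dp":[0,0,-0.3],"angular":[0,0,0],"gripper":0.6},{"dp":[0,0,-0.3],"angular":[0,0,0],"gripper":0.3},{"dp":[0,0,-0.3],"angular":[0,0,0],"gripper":0},{"dp":[0,0,-0.3],"angular":[0,0,0],"gripper":0},{"dp":[0,0,-0.3],"angular":[0,0,0],"gripper":0},{"dp":[0,0,-0.3],"angular":[0,0,0],"gripper":0}]' 10
python3 -c "
from h import *
st()
f=snap('side');p=px(f,[.549,-.273,.06]).astype(int)
cv2.imwrite('pics/c3side.png',cv2.resize(f['color'][p[1]-40:p[1]+40,p[0]-50:p[0]+50,::-1],None,fx=7,fy=7,interpolation=2))
"
```

```text
time: 22.15
tcp_pos: [0.5482, -0.2731, 0.0537]
eef_rot: [0.0, 0.763, 0.647, 0.0]
ft_force: [-0.1, 0.8, 0.4]
finger_gap: 0.0743
t 22.15 tcp [ 0.5482 -0.2731  0.0537] yaw 1.406 tilt [ 0. -0. -1.] F [-0.15  0.79  0.38] T [ 0.013  0.026 -0.003] gap 0.0743 j6 -1.888
```

View pics/c3side.png

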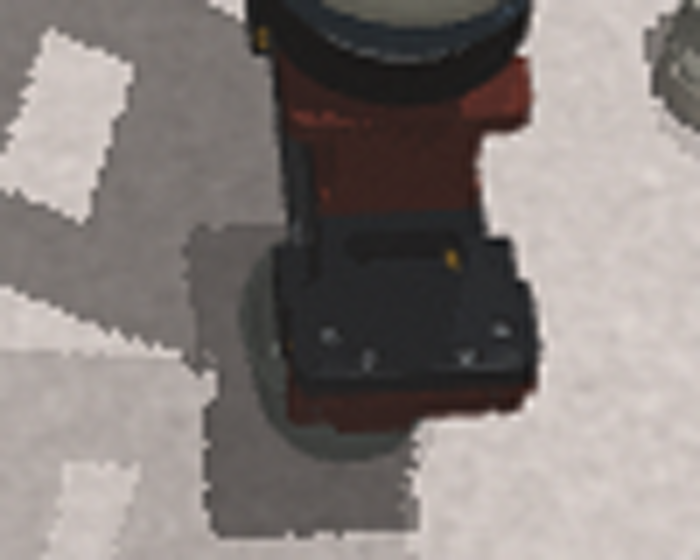

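The fingers hide the key in this picture. I'll finish opening and rise.

```bash
python3 -m inch '[{"dp":[0,0,0],"angular":[0,0,0],"gripper":0},{"dp":[0,0,0],"angular":[0,0,0],"gripper":0},{"dp":[0,0,-5],"angular":[0,0,0],"gripper":0},{"dp":[0,0,-20],"angular":[0,0,0],"gripper":0},{"dp":[0,0,-45],"angular":[0,0,0],"gripper":0},{"dp":[0,0,-80],"angular":[0,0,0],"gripper":0},{"dp":[0,0,-120],"angular":[0,0,0],"gripper":0},{"dp":[0,0,-170],"angular":[0,0,0],"gripper":0},{"dp":[0,0,-200],"angular":[0,0,0],"gripper":0},{"dp":[0,0,-200],"angular":[0,0,0],"gripper":0},{"dp":[0,0,-200],"angular":[0,0,0],"gripper":0}]'
python3 -c "
from h import *
st()
f=snap('side','end_side.png')
for l in('key','key_bow','key_cup','key_cup_in','bolt_tip'): print(l,[(round(r['p'],2),w(f,r['point']).round(4)) for r in ctrl.pinpoint(l,'side')[:1]])
f=snap('top','end_top.png')
p=[312,290]
a=cv2.imread('pics/end_side.png')
cv2.imwrite('pics/c4side.png',cv2.resize(a[260:340,262:362],None,fx=7,fy=7,interpolation=2))
"
```

```text
time: 23.58
tcp_pos: [0.5475, -0.2728, 0.2532]
eef_rot: [-0.0, 0.763, 0.646, -0.0]
ft_force: [-0.5, 0.2, -1.0]
finger_gap: 0.0877
t 23.57 tcp [ 0.5475 -0.2728  0.2532] yaw 1.406 tilt [-7.e-04  4.e-04 -1.e+00] F [-0.55  0.17 -1.  ] T [ 0.    -0.005  0.059] gap 0.0877 j6 -1.888
key [(0.46, array([ 0.5489, -0.2722,  0.0026]))]
key_bow []
key_cup [(0.46, array([ 0.5515, -0.2721,  0.0047]))]
key_cup_in [(0.93, array([ 0.5466, -0.2721,  0.0022]))]
bolt_tip []
```

View pics/c4side.png

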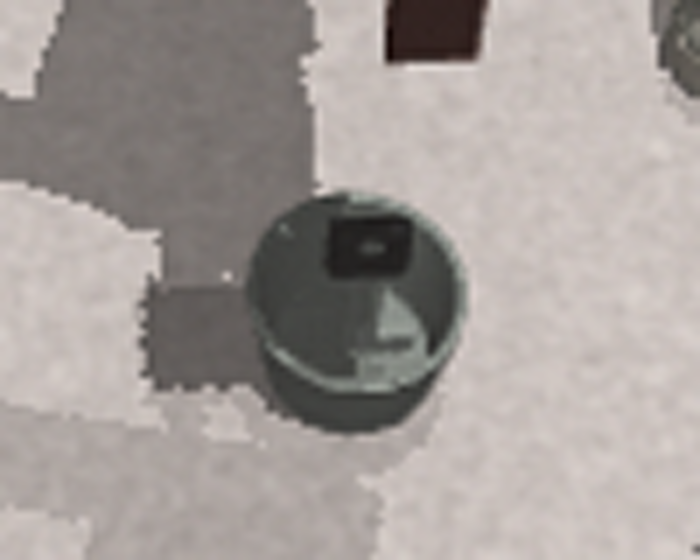

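View pics/end_side.png

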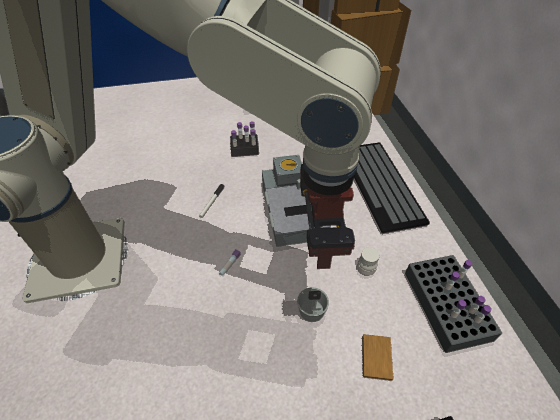

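The side view shows the cup upright at (312,303). The key stands or leans inside it with its bow at (315,295), and the gripper is clear. Last, I'll check the bolt in the top view.

```bash
python3 -c "
import cv2,numpy as np
L=[cv2.resize(cv2.imread('pics/'+n)[170:205,220:260],None,fx=9,fy=9,interpolation=0) for n in('top0.png','end_top.png')]
cv2.imwrite('pics/cmpt2.png',np.hstack(L))"
```

```text
(no output)
```

View pics/cmpt2.png

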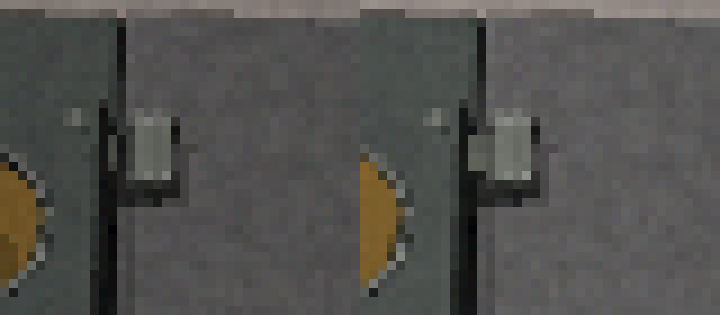

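View pics/end_top.png

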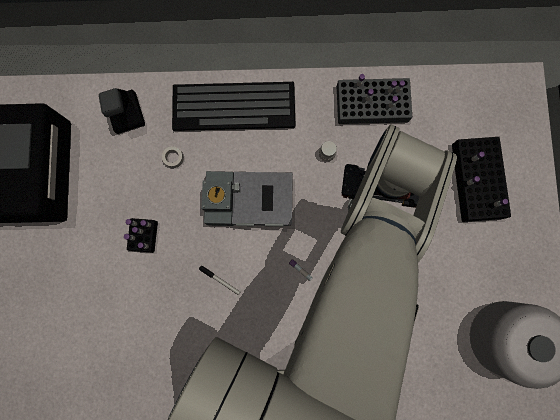

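The bolt bridges from the housing into the staple at (233,187), and the bystanders look unmoved. I'm handing in.

```bash
python3 -c "
from h import *
print(ctrl.hand_in());st()"
```

```text
the job is handed in; nothing more can be done
None
the job is handed in; nothing more can be done
```

The box is locked, the key is standing in the steel cup, and I handed the job in at about 24 s of the 72 s allowed.

- **Locking:** I turned the key clockwise about 1.45 rad. The torque rose from about 0.04 to 0.12 N·m, which I took as the sprung stop.
- **Drawing out:** I turned it back under a light upward pull, about 7–10 N at the wrist. It came free at about 1.0 rad clockwise of its start, then drew out with almost no force.
- **Placing:** I lowered the key until it touched the cup floor (3.6 N), then opened the gripper and rose clear.

**Last checks:**
- **Key and cup:** the pictures show the key inside the upright cup and the gripper about 20 cm above it.
- **Bolt:** it is through the staple and stayed out after the key left. I judged its travel from the torque and the pictures only. The detector never found the bolt tip, so the 11 mm was not measured.
- **Bow:** the detector did not find it in the last picture, though I could see it there.
- **Bystanders:** they looked unmoved by eye. I did not measure them again, and the arm partly covered some of them in the last views.
- **Key-lock force:** I could only watch this through the wrist, where the highest reading was about 10 N.

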